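Tighten the mould press with a bar through its eye

ROBOT

A 7-joint arm with a two-finger parallel gripper is mounted at the origin on the work surface. World frame = base frame: x ahead of the robot, y to its left, z up, the work surface at z = 0. Lengths are in m, angles in rad, forces in N, time in s.
With the tool pointing down it reaches from about 0.425 to 0.875 m from the base axis. Payload 4.7 kg.
Tool frame: the origin (TCP) lies on the mounting face of the last link; the fingertips stand 182 mm ahead of it and the grasp point (between the pads) lies ahead of it (ctrl.grip_point_offset is the z of the grasp point in the tool frame, in m); z points along the fingers, y is the line along which they close (so a half turn about z gives the same grasp; the last joint's range is limited). The gripper opens to 87 mm and grips with 3 to 60 N. Pads are 19 mm wide; open, the fingers measure 117 mm over their backs; the gripper's body (75 mm by 190 mm) begins 51 mm behind the grasp point.
Start: joints at [-1.145, 0.321, -0.07, 1.45, 0.023, 1.371, -0.057], TCP at [0.26, 0.596, 0.405] pointing down, gripper open.
Joint ranges: [-2.86, 2.86], [-0.3, 2.09], [-1.38, 1.24], [0.06, 2.45], [-1.56, 4.7], [0.09, 2.05], [-2.69, 2.69]. Speed limits (rad/s): [2.57, 2.57, 3.14, 3.14, 3.14, 3.14, 3.14].

INTERFACE

Orientations are given as a rotation vector (axis times angle).
In Python, from bench import ctrl gives the robot as it stands.
- The arm moves only by the shell command python3 -m inch 'ROWS' [FORCE]. ROWS is a JSON list of rows, 1 to 20 of them, each an object with the fields tx, ty, tz (the shift in m), yaw (a turn about the tool's z in rad), aperture (the opening from 0.0 (shut) to 1.0 (fully open)); a field left out counts as zero (the opening has to be given); each row is the pose to reach, as a shift and turn from the pose commanded when the command began, along the tool's axes at that moment; what a row does not reach only later rows make up. A row lasts 1/10 s, in which the tool goes at most 0.05 m and 0.15 rad, less where a joint would pass 70% of its speed; a pose out of reach is approached as far as the arm can. The fingers move at their own pace and stop on an object; FORCE is the grip in N (left out, the last holds). Time passes only in rows, so rows that do not move let the fingers close. It prints the time, the measured TCP pose, the force, the opening and the grip force at its end. Input that does not fit is refused with a message, and nothing moves.
- ctrl.get_state(): the state, without advancing time (a new reading comes with each control period).
- ctrl.get_image(name): name is "side" or "top" or "wrist"; returns (picture, depth): 400x640x3 uint8, red, green, blue; 400x640 float32, m along the optical axis (not along the pixel's ray), 0 where there is no reading.
- ctrl.camera_model(name): a dict with "vertical_fov" (degrees; the focal length in pixels is half the picture's height over the tangent of half this angle, whatever the lens; pixels are square), "cx", "cy" (the principal point, pixels), "rvec" (rotation vector, rad) and "tvec" (3), from world to camera coordinates, as OpenCV has them; the wrist camera has in their place "hand_eye" (4x4, takes a point from camera to tool coordinates, whose origin is the TCP and whose axes are the flange's). Camera axes: x right, y down, z forward; pixel columns grow to the right and rows downward; lengths in m; the calibration is good to about 2 mm. A picture is of the moment at which its call begins: read the wrist's pose just before it. camera_model takes no time and is no camera call.
- ctrl.close_job(): hands the job in; it is judged then, once.
The state is a dict: "time": time; "joint_positions": joint angles; "qd": joint speeds; "joint_torque": joint torques, N m; "position": TCP position; "tool_rot": TCP orientation; "ft_force": force on the tool from outside, world axes, zero at the start; "torque": the same for the moment, N m; "grip_width": opening from 0.0 (shut) to 1.0 (fully open); "grip_force": force on a finger pad.
Only numpy, scipy, OpenCV 4.12 (cv2) and the standard library are available. Lean on these libraries where they do the work, as an engineer would, in place of code of your own. Each camera call takes 0.05 s, during which the arm holds its last target. There are 200 camera calls.

TASK

Take the steel bar by its wooden handle from its rest, slide it through the loop of the eye bolt on top of the mould press and, touching the bolt with nothing but the bar, turn it clockwise (seen from above) until it stiffens and the tabbed washer under it just creeps along with it, about 4 mm at its tab: snug, but not forced or over-tightened, or the plaster cracks. Then draw the bar out without loosening the bolt and lay it back in its rest as you found it, leaving everything else on the table where it is.

Things in the scene. Friction and masses are not known exactly. Their poses are not given: they have to be found in the camera images.
- rod: the turning bar (all sizes in mm), 200 long overall, about 140 g: square wooden handle 80 long, 20 x 20 in section, then a round steel shaft 12 in diameter, 120 long, with a round end. Origin: centre of the handle, the place to grip (from above, fingers either side). x axis along the bar from handle to tip. It starts lying level in its rest
- rod_tip (a point): the round tip of the bar, 160 from the handle's centre
- rest: fixed wooden bar rest: base 230 x 70 x 8 and two saddles open upwards, each 14 thick. Origin: centre of its underside; x along it, the way the bar points. Rear saddle, 93 behind the origin, carries the handle's end: notch 26 wide, floor 35 above the table, lips to 45. Front saddle, 50 ahead, carries the shaft: notch 22 wide, floor 39, lips to 49
- rest_seat (a point): where the centre of the bar's handle lies when the bar is in its rest: 60 behind the rest's origin, 45 above the table, x axis as the bar's
- press: fixed mould press: plywood boards 200 x 200 below and 180 x 180 on top with a white plaster mould between, 83 high to the top of the upper board (corner nuts 5 higher). Origin: centre of its underside. The eye bolt stands upright in the middle
- eye_loop (a point): centre of the eye bolt's loop, on the bolt's vertical axis, 130 above the table. Upright loop of 8 thick round bar, 20 clear inside, 36 over all. x axis: level, through the hole (the bar goes in along it, from either side); y level, z up. Turns with the bolt. The bar has 4 of play all round and can swing about 0.77 rad either way off the x axis before it wedges and takes the bolt along
- eye: the eye bolt: loop, stem and a collar 20 in diameter. Origin on its axis, 83 above the table; axes as eye_loop. It needs 1.05 to 2.0 rad of clockwise turn to come home (how much is not known beforehand), against a friction of about 0.05 N m; from there bolt and washer turn on together against about 0.4 N m. It stays where it is left
- washer_tab (a point): top of the end of the tab on the steel washer under the bolt (38 across, 3 thick), 28 from the bolt's axis, 86 above the table. x axis: from the bolt's axis out along the tab. The washer stands still until the bolt is home, then turns with it: 1 mm at the tab is 0.036 rad. At home the bolt's x axis lies along the tab's x axis give or take 0.35 rad, different each time
- steel_bowl: open steel mixing bowl, rim diameter 150, height 60; leave it alone. Origin: centre of its underside
- glaze_jar: closed green glass jar, diameter 68, height 90; leave it alone. Origin: centre of its underside
- brush_pot: dark pot 88 across and 120 high, full of brushes up to about 260 high; leave it alone. Origin: centre of its underside
- clay_mug: terracotta mug, diameter 80, height 85; leave it alone. Origin: centre of its underside
- wood_rib: flat wooden rib 100 x 50 x 8 lying on the table; leave it alone. Origin: centre of its underside
- trim_brush: brush lying on the table; leave it alone. Origin: centre of its underside
- glaze_bowl: small white bowl, rim diameter 120, height 45; leave it alone. Origin: centre of its underside
Things that resemble listed ones, but are neither listed nor needed, are in the scene too. Leave any purple look-alike of the rod alone. Of the things that look like the rest, take the one that is nearest to the robot's base at the start.

How it is judged:
On the way, in this order (a step that is already met when the one before it is completed fails the run):
1. the bar is through the loop of the eye bolt (((x of rod_tip in the frame of eye_loop above 0.01 m and x of rod in the frame of eye_loop below -0.03 m) or (x of rod_tip in the frame of eye_loop below -0.01 m and x of rod in the frame of eye_loop above 0.03 m)) and y of rod_tip in the frame of eye_loop between -0.06 and 0.06 m and y of rod in the frame of eye_loop between -0.09 and 0.09 m and z of rod_tip in the frame of eye_loop between -0.02 and 0.02 m and z of rod in the frame of eye_loop between -0.025 and 0.025 m), for 0.1 s.
2. the bolt has come home and taken the washer along: its tab has moved at least 1.5 mm (distance of washer_tab from where it was at the start of the episode above 0.0015 m), for 0.1 s.
At the end, for the whole second after the job is handed in: The washer's tab has moved 1.5 to 9 mm from its start (bolt home, not over-tightened); the bolt is not turned back (loop axis within 0.55 rad of the tab's); the bar lies still in both saddles of its rest, pointing as before, handle centre within 20 mm of its place (distance of washer_tab from where it was at the start of the episode between 0.0015 and 0.009 m and angle between the x axis of eye_loop and the x axis of washer_tab, either way round below 0.55 rad and distance between rod and rest_seat below 0.02 m and angle between the x axis of rod and the x axis of rest, either way round below 0.12 rad and x of rod_tip in the frame of rest above 0.05 m and linear speed of rod below 0.02 m/s); the robot touches nothing.
It fails at once if over-tightened: the washer's tab has gone more than 9 mm (distance of washer_tab from where it was at the start of the episode above 0.009 m).
It fails at once if the bar forces the press or its bolt with more than 50 N (contact force between rod and press above 50 N).
It fails at once if the robot itself touches the bolt, washer or press (over 2 N) (contact force between any of the fingers, the arm and press above 2 N).
It fails at once if a bystander is moved more than 25 mm (distance of any of steel_bowl, glaze_jar, brush_pot, clay_mug, wood_rib, trim_brush, glaze_bowl from where it was at the start of the episode above 0.025 m).
It also fails if it takes over 72 s, if anything falls off the work surface, if the arm or the gripper's body presses on something with over 40 N, if the wrist force passes 120 N, or if a joint passes its speed limit or range.

## Working session

There is one attempt and no reset: what is moved stays moved. The work goes in short steps, Python scripts to look and compute and a shell command to move; the robot and the scene stay as the last step left them, time stands still between calls to the robot, and variables do not carry over. Pictures are saved under pics/ and viewed, at most 10 in all, crops included, and the job is handed in when it is done.

```bash
ls; mkdir -p pics
cat > h.py <<'E'
import numpy as np, cv2
from bench import ctrl
from scipy.spatial.transform import Rotation as R
def cam(n):
    m=ctrl.camera_model(n); f=200/np.tan(np.radians(m["vertical_fov"])/2)
    if "hand_eye" in m:
        s=ctrl.get_state(); T=np.eye(4); T[:3,:3]=R.from_rotvec(s["tool_rot"]).as_matrix(); T[:3,3]=s["position"]
        T=T@np.array(m["hand_eye"]); Rc=T[:3,:3]; o=T[:3,3]
    else:
        Rw=R.from_rotvec(np.ravel(m["rvec"])).as_matrix(); Rc=Rw.T; o=-Rw.T@np.ravel(m["tvec"])
    return f,m["cx"],m["cy"],Rc,o
def grab(n):
    c=cam(n); im,d=ctrl.get_image(n); return c,im,d
def pts(c,d):
    f,cx,cy,Rc,o=c; v,u=np.mgrid[0:d.shape[0],0:d.shape[1]]
    return np.stack([(u-cx)/f*d,(v-cy)/f*d,d],-1)@Rc.T+o
def onplane(c,u,v,z):
    f,cx,cy,Rc,o=c; r=Rc@np.array([(u-cx)/f,(v-cy)/f,1]); return o+r*(z-o[2])/r[2]
def proj(c,p):
    f,cx,cy,Rc,o=c; q=Rc.T@(np.asarray(p)-o); return cx+f*q[0]/q[2],cy+f*q[1]/q[2]
E
python3 - <<'E'
from h import *
print(ctrl.grip_point_offset, ctrl.get_state())
for n in("top","side"):
    c,im,d=grab(n); cv2.imwrite(f"pics/{n}0.png",im[:,:,::-1]); np.savez(f"{n}0.npz",im=im,d=d); print(n,c, ctrl.camera_model(n).keys(), {k:v for k,v in ctrl.camera_model(n).items() if k not in('rvec','tvec')})
print(ctrl.camera_model("wrist"))
E
```

```text
pics
0.1635 {'time': 0.0, 'joint_positions': array([-1.14490646,  0.32183168, -0.07009017,  1.45169665,  0.02263931,
        1.37078131, -0.05692676]), 'qd': array([ 2.94719915e-05, -1.07856420e-04, -1.37711141e-03,  1.02569626e-03,
        2.73773249e-03, -4.69909873e-04,  1.03134809e-03]), 'joint_torque': array([-7.27482784e-04, -4.91286421e+01, -4.04052073e-01, -3.12535679e+01,
       -6.38427003e-02,  4.36849322e-02,  1.75573859e-04]), 'position': array([0.26011256, 0.5954587 , 0.40364472]), 'tool_rot': array([-6.42197230e-01, -3.07498586e+00,  3.00348673e-03]), 'ft_force': array([ 0.44541276,  0.76018929, -0.09515055]), 'torque': array([ 0.0284885 , -0.05069509, -0.04239022]), 'grip_force': 0.0, 'grip_width': 0.9961718983170093}
top (np.float64(389.6810275736694), 321.09226860466714, 209.8741159863828, array([[-0.00551737, -0.98703636,  0.16040195],
       [-0.99994756,  0.00682957,  0.00763052],
       [-0.00862707, -0.16035144, -0.98702228]]), array([ 0.30867268, -0.11367624,  1.40342419])) dict_keys(['vertical_fov', 'cx', 'cy', 'rvec', 'tvec']) {'vertical_fov': 54.33744276203
[... 211 characters left out ...]
62,  0.84252826],
       [ 0.01576588, -0.86418676, -0.50292412]]), array([ 0.31389998, -1.12415922,  0.7216687 ])) dict_keys(['vertical_fov', 'cx', 'cy', 'rvec', 'tvec']) {'vertical_fov': 54.51280090432215, 'cx': 323.34484853873226, 'cy': 200.62834180182685}
{'vertical_fov': 59.102562345326945, 'cx': 320.8387103915008, 'cy': 197.7421500269984, 'hand_eye': array([[-1.13613221e-03, -9.70604283e-01, -2.40678282e-01,
         6.43354913e-02],
       [ 9.99999259e-01, -9.97628060e-04, -6.97318025e-04,
         5.41414747e-04],
       [ 4.36712454e-04, -2.40678896e-01,  9.70604697e-01,
         2.05738636e-02],
       [ 0.00000000e+00,  0.00000000e+00,  0.00000000e+00,
         1.00000000e+00]])}
```

View pics/top0.png

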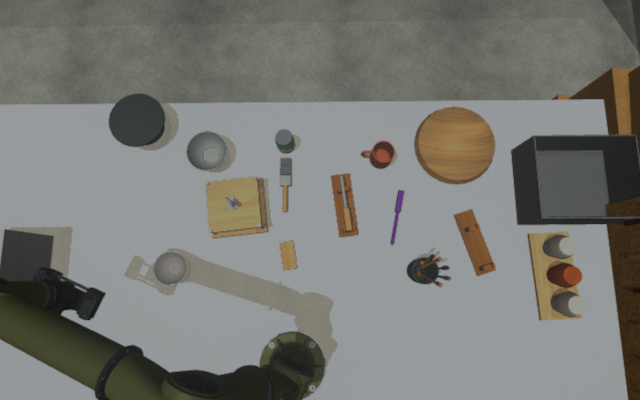

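View pics/side0.png

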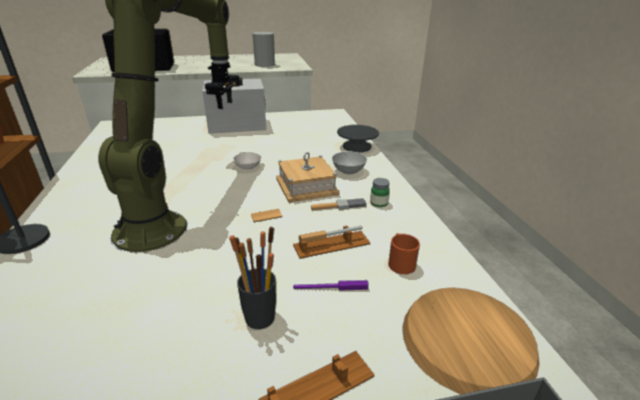

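Top view: the bar lies in a rest at (345,205), handle (348,218) and tip (342,178). The press is at (237,207), with the eye at (233,203). Candidates that could be mistaken: purple look-alike bar (397,217), brush (286,185), and an empty second rest (475,242) that is further from the base (292,360). I choose the rest at (345,205).

Run:
```python
from h import *
c=cam("top"); z=np.load("top0.npz"); im,d=z["im"],z["d"]; P=pts(c,d)
print("table z", np.median(P[180:200,60:100,2]), "base px",proj(c,[0,0,0]))
for n,(u,v) in dict(rest1=(345,205),rest2=(475,242)).items(): print(n,onplane(c,u,v,0.008))
hsv=cv2.cvtColor(im,cv2.COLOR_RGB2HSV)
# rod: height>0.035 points in rest area
reg=np.zeros(d.shape,bool); reg[165:245,325:365]=True
m=reg&(P[...,2]>.047)&(P[...,2]<.07); q=P[m]; print(m.sum(),q.min(0),q.max(0))
(cx,cy),(w,h),a=cv2.minAreaRect((q[:,:2]*1000).astype(np.float32)); print("rod rect",cx,cy,w,h,a)
m2=reg&(P[...,2]>.004)&(P[...,2]<.02); print("rest rect",cv2.minAreaRect((P[m2][:,:2]*1000).astype(np.float32)))
reg=np.zeros(d.shape,bool); reg[170:245,195:275]=True
m=reg&(P[...,2]>.076)&(P[...,2]<.092); print("press",m.sum(),np.median(P[m][:,2]),cv2.minAreaRect((P[m][:,:2]*1000).astype(np.float32)))
m=reg&(P[...,2]>.1); q=P[m]; print("eye",m.sum(),q.round(3)[:30])
a=cv2.resize(im[165:245,320:370],None,fx=5,fy=5,interpolation=2); b=cv2.resize(im[170:245,200:275],None,fx=5.33,fy=5.33,interpolation=2)
b=b[:400,:400]; cv2.imwrite("pics/crop1.png",np.hstack([a[:400],b[:399] if b.shape[0]<400 and False else cv2.resize(b,(400,400))])[:,:,::-1])
cs=cam("side"); zs=np.load("side0.npz"); Ps=pts(cs,zs["d"])
reg=np.zeros(d.shape,bool); reg[140:180,280:335]=True
m=reg&(Ps[...,2]>.1)&(Ps[...,0]<.8)&(Ps[...,2]<.16); q=Ps[m]; print("eye side",m.sum(),np.median(q,0),q.min(0),q.max(0))
```

```text
table z -5.704199735467874e-05 base px (np.float64(291.9777768928733), np.float64(364.54005920653105))
rest1 [ 0.55278515 -0.1898564   0.008     ]
rest2 [ 0.41552121 -0.6513859   0.008     ]
235 [ 0.45618002 -0.21423279  0.0470384 ] [ 0.65481421 -0.16376098  0.06262718]
rod rect 555.8753051757812 -187.3906707763672 199.3844451904297 35.76911926269531 6.242164134979248
rest rect ((557.6593627929688, -188.32870483398438), (143.90626525878906, 293.2398986816406), 89.08304595947266)
press 2630 0.08329818175302706 ((547.58740234375, 199.4032745361328), (181.02603149414062, 180.94265747070312), 6.422187805175781)
eye 55 [[ 0.309 -0.114  1.403]
 [ 0.309 -0.114  1.403]
 [ 0.309 -0.114  1.403]
 [ 0.309 -0.114  1.403]
 [ 0.309 -0.114  1.403]
 [ 0.309 -0.114  1.403]
 [ 0.309 -0.114  1.403]
 [ 0.309 -0.114  1.403]
 [ 0.309 -0.114  1.403]
 [ 0.558  0.205  0.149]
 [ 0.561  0.206  0.13 ]
 [ 0.556  0.21   0.142]
 [ 0.554  0.205  0.148]
 [ 0.556  0.204  0.139]
 [ 0.559  0.204  0.124]
 [ 0.551  0.205  0.148]
 [ 0.551  0.202  0.148]
 [ 0.552  0.199  0.145]
 [ 0.557  0.203  0.118]
 [ 0.547  0.201  0.149]
 [ 0.548  0.199  0.146]
 [ 0.547  0.195  0.149]
 [ 0.545  0.202  0.145]
 [ 0.309 -0.114  1.403]
 [ 0.544  0.195  0.149]
 [ 0.545  0.192  0.146]
 [ 0.55   0.195  0.119]
 [ 0.541  0.198  0.147]
 [ 0.54   0.194  0.151]
 [ 0.542  0.193  0.143]]
eye side 53 [0.54669623 0.19784751 0.12778706] [0.53409537 0.18398105 0.10013036] [0.56034079 0.20962636 0.150177  ]
```

View pics/crop1.png

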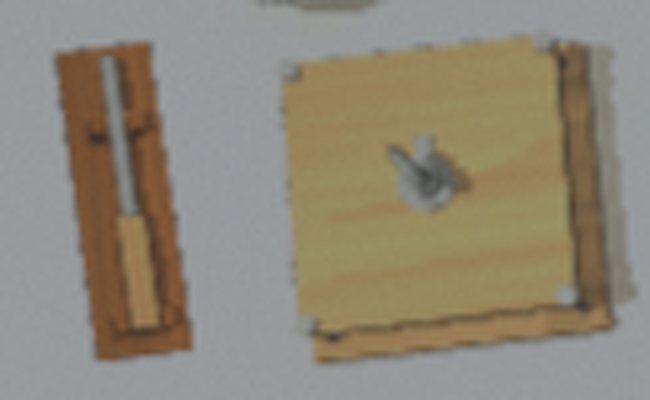

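Crop: the bar lies handle towards the robot with its steel tip away. The eye loop plane runs diagonally and the tab points roughly +x. I'll look at the eye from close with the wrist camera.

```bash
python3 -m inch '[{"tx": -0.5,"ty": -0.25,"aperture": 1},{"tx": -0.5,"ty": -0.25,"aperture": 1},{"tx": -0.5,"ty": -0.25,"aperture": 1},{"tx": -0.5,"ty": -0.25,"aperture": 1},{"tx": -0.5,"ty": -0.25,"aperture": 1},{"tx": -0.5,"ty": -0.25,"aperture": 1},{"tx": -0.5,"ty": -0.25,"aperture": 1},{"tx": -0.5,"ty": -0.25,"aperture": 1},{"tx": -0.5,"ty": -0.25,"aperture": 1},{"tx": -0.5,"ty": -0.25,"aperture": 1},{"tx": -0.5,"ty": -0.25,"aperture": 1},{"tx": -0.5,"ty": -0.25,"aperture": 1},{"tx": -0.5,"ty": -0.25,"aperture": 1},{"tx": -0.5,"ty": -0.25,"aperture": 1}]'
python3 - <<'E'
from h import *
print(ctrl.get_state())
c,im,d=grab("wrist"); np.savez("w1.npz",im=im,d=d); P=pts(c,d)
import pickle; pickle.dump(c,open("w1.pkl","wb"))
cv2.imwrite("pics/w1.png",im[:,:,::-1])
print(proj(c,[.548,.199,.13]))
D=np.hypot(P[...,0]-.548,P[...,1]-.199)
m=(D<.03)&(P[...,2]>.108)&(P[...,2]<.152)&(d>0); q=P[m]; print(m.sum(),q.min(0),q.max(0))
t=q[:,2]>.12; e=q[t][:,:2]; ce=e.mean(0); u,s,vt=np.linalg.svd(e-ce); print("loop ctr",ce,s,"plane dir deg",np.degrees(np.arctan2(vt[0,1],vt[0,0])))
print(cv2.minAreaRect((e*1000).astype(np.float32)))
m=(D<.035)&(P[...,2]>.0845)&(P[...,2]<.0885)&(d>0); q=P[m][:,:2]; print(m.sum())
r=np.hypot(*(q-ce).T); f=q[r>.0215]; print(len(f),f.mean(0),np.degrees(np.arctan2(*(f.mean(0)-ce)[::-1])),r.max())
E
```

```text
time: 1.5
position: [0.6177, 0.1679, 0.4042]
tool_rot: [-0.64, -3.074, -0.001]
ft_force: [-0.4, 1.1, 0.7]
grip_width: 1.003
grip_force: 0.0
{'time': 1.5, 'joint_positions': array([-0.51555173,  0.30144125,  0.26231614,  1.48842506, -0.08016363,
        1.36330647,  0.91249509]), 'qd': array([-0.02204651, -0.01100913, -0.01858495,  0.00483545, -0.00111474,
       -0.00068987,  0.0028336 ]), 'joint_torque': array([ 1.82764348e+00, -4.65126085e+01,  4.14810598e+00, -3.11620867e+01,
        2.10820120e-01,  6.07427093e-02,  9.60744132e-03]), 'position': array([0.61766258, 0.16785956, 0.40422022]), 'tool_rot': array([-6.39765522e-01, -3.07403279e+00, -1.07043727e-03]), 'ft_force': array([-0.42100049,  1.12113804,  0.71621484]), 'torque': array([ 0.03238148,  0.0063662 , -0.03239231]), 'grip_force': 0.0, 'grip_width': 1.0026874163352124}
(np.float64(321.17444669264444), np.float64(93.14399813904947))
676 [0.53418281 0.18791084 0.10860067] [0.56280709 0.21333481 0.14854617]
loop ctr [0.54870912 0.20042111] [0.23781218 0.05739282] plane dir deg 40.590361861380174
((548.50634765625, 200.56417846679688), (34.898075103759766, 7.965278148651123), 40.5086669921875)
1097
164 [0.57207489 0.20350649] 7.522226291709194 0.03537417967997829
```

View pics/w1.png

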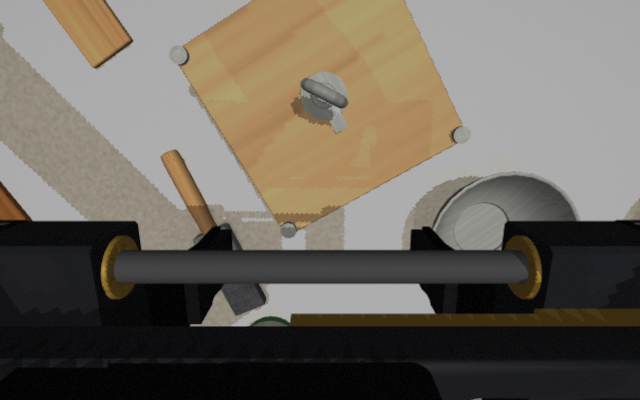

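Wrist view: loop at (323,93) with its plane diagonal, tab end at about (340,130). The image is clear. I'll refine the tab and the bar next.

Run:
```python
from h import *
import pickle
z=np.load("w1.npz"); im,d=z["im"],z["d"]; c=pickle.load(open("w1.pkl","rb")); P=pts(c,d)
ce=np.array([.5486,.2005])
hsv=cv2.cvtColor(im,cv2.COLOR_RGB2HSV)
u,v=np.meshgrid(np.arange(640),np.arange(400))
f,cx,cy,Rc,o=c
ray=np.stack([(u-cx)/f,(v-cy)/f,np.ones_like(u,float)],-1)@Rc.T; X=o+ray*((.086-o[2])/ray[...,2])[...,None]
r=np.hypot(X[...,0]-ce[0],X[...,1]-ce[1]); 
m=(r<.034)&(r>.0205)&(hsv[...,1]<60)&(hsv[...,2]>100)&(P[...,2]<.092); q=X[m]
n,l,s,cc=cv2.connectedComponentsWithStats(m.astype(np.uint8)); 
for i in range(1,n):
  if s[i,4]>15: k=l==i; p=X[k][:,:2]; print(s[i],p.mean(0),np.degrees(np.arctan2(*(p.mean(0)-ce)[::-1])),r[k].max())
# bar in rest from top camera, ray plane: handle wood & shaft
c=cam("top"); z=np.load("top0.npz"); im,d=z["im"],z["d"]; P=pts(c,d); hsv=cv2.cvtColor(im,cv2.COLOR_RGB2HSV)
for v in range(172,240,4):
  row=[(u,round(float(P[v,u,0]),3),round(float(P[v,u,1]),3),round(float(P[v,u,2]),3)) for u in range(330,360) if P[v,u,2]>.046 and P[v,u,2]<.07]
  if row: a=np.array(row); print(v,a.mean(0).round(3),len(row))
```

```text
[330 114  18  19 196] [0.57395659 0.20347581] 6.69352165552539 0.031206805573409616
176 [ 3.415e+02  6.500e-01 -1.760e-01  5.300e-02] 2
180 [ 3.42e+02  6.36e-01 -1.78e-01  4.80e-02] 3
184 [ 3.42e+02  6.22e-01 -1.78e-01  4.90e-02] 3
188 [ 3.42e+02  6.07e-01 -1.78e-01  5.00e-02] 7
192 [ 3.435e+02  5.930e-01 -1.830e-01  4.800e-02] 4
196 [ 3.44e+02  5.77e-01 -1.84e-01  5.00e-02] 3
200 [ 3.45e+02  5.63e-01 -1.88e-01  5.30e-02] 3
204 [ 3.455e+02  5.490e-01 -1.890e-01  5.000e-02] 4
208 [ 3.46e+02  5.34e-01 -1.91e-01  5.50e-02] 5
212 [ 3.465e+02  5.190e-01 -1.920e-01  5.700e-02] 6
216 [ 3.475e+02  5.060e-01 -1.960e-01  5.400e-02] 6
220 [ 3.475e+02  4.910e-01 -1.950e-01  5.600e-02] 6
224 [ 3.485e+02  4.780e-01 -1.980e-01  5.500e-02] 6
228 [ 3.485e+02  4.630e-01 -1.980e-01  5.300e-02] 8
```

```bash
python3 -m inch '[{"tx": -0.077,"ty": -0.355,"yaw": -0.525,"aperture": 1},{"tx": -0.077,"ty": -0.355,"yaw": -0.525,"aperture": 1},{"tx": -0.077,"ty": -0.355,"yaw": -0.525,"aperture": 1},{"tx": -0.077,"ty": -0.355,"yaw": -0.525,"aperture": 1},{"tx": -0.077,"ty": -0.355,"yaw": -0.525,"aperture": 1},{"tx": -0.077,"ty": -0.355,"yaw": -0.525,"aperture": 1},{"tx": -0.077,"ty": -0.355,"yaw": -0.525,"aperture": 1},{"tx": -0.077,"ty": -0.355,"yaw": -0.525,"aperture": 1},{"tx": -0.077,"ty": -0.355,"yaw": -0.525,"aperture": 1},{"tx": -0.077,"ty": -0.355,"yaw": -0.525,"aperture": 1}]' 25
cat >> h.py <<'E'
def tool():
    s=ctrl.get_state(); M=R.from_rotvec(s["tool_rot"]).as_matrix(); return s,M
def delta(target,yaw=None):
    s,M=tool(); d=M.T@(np.asarray(target)-s["position"]); y=np.degrees(np.arctan2(M[1,0],M[0,0]))
    out=[d.round(4),"yaw",round(y,2),"J7",round(s["joint_positions"][6],2)]
    if yaw is not None: out+=["turn",round(-np.radians((yaw-y+180)%360-180),4)]
    return out
E
python3 - <<'E'
from h import *
c,im,d=grab("wrist"); P=pts(c,d); cv2.imwrite("pics/w2.png",im[:,:,::-1])
a=np.radians(6.5); ex=np.array([np.cos(a),np.sin(a)]); ey=np.array([-ex[1],ex[0]])
L=(P[...,:2]-[.497,-.194])@ex; W=(P[...,:2]-[.497,-.194])@ey
m=(d>0)&(P[...,2]>.0505)&(P[...,2]<.06)&(abs(W)<.03)&(abs(L)<.06); q=P[m]; print(m.sum(),np.median(q[:,2]),cv2.minAreaRect((q[:,:2]*1000).astype(np.float32)))
print("L",np.percentile(L[m],[0,1,99,100]),"W",np.percentile(W[m],[0,1,99,100]))
m2=(d>0)&(P[...,2]>.0485)&(P[...,2]<.055)&(abs(W)<.03)&(L>.05); print(m2.sum(),L[m2].min(),L[m2].max(),np.median(W[m2]))
print(delta([.497,-.194,.045+.1635],186.5))
E
```

```text
time: 2.55
position: [0.5475, -0.1869, 0.4047]
tool_rot: [-0.183, 3.136, 0.003]
ft_force: [0.9, 0.4, -0.4]
grip_width: 0.994
grip_force: 0.0
1930 0.05415965967803568 ((507.3839111328125, -194.272216796875), (99.35348510742188, 19.566665649414062), 6.894172191619873)
L [-0.03942233 -0.03835728  0.05010034  0.05996106] W [-0.01124212 -0.01104711  0.00836282  0.00851758]
677 0.050081723439675326 0.12381977253379575 -2.8367899397555992e-05
[array([ 0.0514, -0.002 ,  0.1961]), 'yaw', np.float64(-173.24), 'J7', np.float64(2.03), 'turn', np.float64(0.0046)]
```

View pics/w2.png

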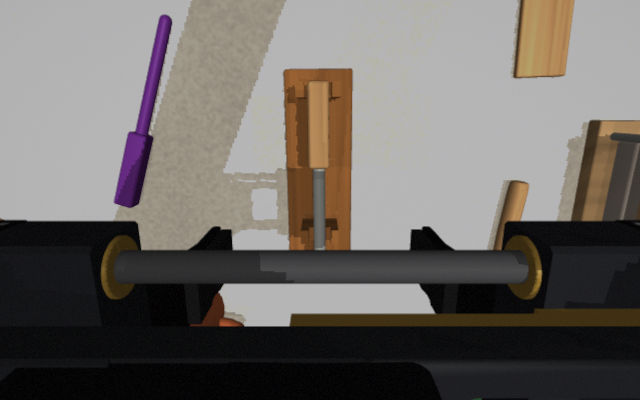

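Wrist view: wooden handle at (317,125) with the steel shaft below it, in the rest. The purple one is apart at (140,110). The choice is confirmed, so I go down and grip.

```bash
python3 -m inch '[{"tx": 0.051,"ty": -0.003,"tz": 0.05,"aperture": 1},{"tx": 0.051,"ty": -0.003,"tz": 0.1,"aperture": 1},{"tx": 0.051,"ty": -0.003,"tz": 0.15,"aperture": 1},{"tx": 0.051,"ty": -0.003,"tz": 0.18,"aperture": 1},{"tx": 0.051,"ty": -0.003,"tz": 0.196,"aperture": 1},{"tx": 0.051,"ty": -0.003,"tz": 0.196,"aperture": 1},{"tx": 0.051,"ty": -0.003,"tz": 0.196,"aperture": 0},{"tx": 0.051,"ty": -0.003,"tz": 0.196,"aperture": 0},{"tx": 0.051,"ty": -0.003,"tz": 0.196,"aperture": 0},{"tx": 0.051,"ty": -0.003,"tz": 0.196,"aperture": 0},{"tx": 0.051,"ty": -0.003,"tz": 0.196,"aperture": 0},{"tx": 0.051,"ty": -0.003,"tz": 0.196,"aperture": 0},{"tx": 0.051,"ty": -0.003,"tz": 0.196,"aperture": 0}]' 40
python3 - <<'E'
from h import *
s,M=tool(); print(delta([.4977,-.1953,.045+.1635],186.9), s["grip_width"],s["grip_force"])
E
```

```text
time: 3.9
position: [0.4965, -0.1985, 0.2089]
tool_rot: [-0.177, 3.136, 0.0]
ft_force: [-0.3, 0.3, 1.7]
grip_width: 0.45
grip_force: 0.0
[array([-0.0016,  0.0031,  0.0004]), 'yaw', np.float64(-173.52), 'J7', np.float64(2.13), 'turn', np.float64(-0.0074)] 0.4495741803670727 0.0
```

```bash
python3 -m inch '[{"ty": 0.003,"aperture": 0},{"ty": 0.003,"aperture": 0},{"ty": 0.003,"aperture": 0},{"ty": 0.003,"aperture": 0},{"ty": 0.003,"aperture": 0},{"ty": 0.003,"aperture": 0},{"ty": 0.003,"aperture": 0}]'
python3 - <<'E'
from h import *
s,M=tool(); print(delta([.4977,-.1953,.045+.1635],186.9), s["grip_width"],s["grip_force"],s["time"])
E
```

```text
time: 4.6
position: [0.4961, -0.1955, 0.2087]
tool_rot: [0.178, -3.137, -0.0]
ft_force: [1.2, 0.3, -0.8]
grip_width: 0.225
grip_force: 40.0
[array([-0.0016, -0.    ,  0.0002]), 'yaw', np.float64(-173.51), 'J7', np.float64(2.12), 'turn', np.float64(-0.0072)] 0.2248076706505711 39.96380740776658 4.6
```

```bash
python3 -m inch '[{"tz": -0.05,"aperture": 0},{"tz": -0.1,"aperture": 0},{"tx": 0.01,"ty": 0.05,"tz": -0.15,"aperture": 0},{"tx": 0.01,"ty": 0.1,"tz": -0.15,"yaw": 0.1,"aperture": 0},{"tx": 0.01,"ty": 0.15,"tz": -0.15,"yaw": 0.25,"aperture": 0},{"tx": 0.01,"ty": 0.2,"tz": -0.15,"yaw": 0.4,"aperture": 0},{"tx": 0.01,"ty": 0.25,"tz": -0.15,"yaw": 0.55,"aperture": 0},{"tx": 0.01,"ty": 0.3,"tz": -0.15,"yaw": 0.7,"aperture": 0},{"tx": 0.01,"ty": 0.35,"tz": -0.15,"yaw": 0.85,"aperture": 0},{"tx": 0.01,"ty": 0.4,"tz": -0.15,"yaw": 0.977,"aperture": 0},{"tx": 0.01,"ty": 0.45,"tz": -0.15,"yaw": 0.977,"aperture": 0},{"tx": 0.01,"ty": 0.5,"tz": -0.15,"yaw": 0.977,"aperture": 0},{"tx": 0.01,"ty": 0.545,"tz": -0.15,"yaw": 0.977,"aperture": 0},{"tx": 0.01,"ty": 0.545,"tz": -0.15,"yaw": 0.977,"aperture": 0},{"tx": 0.01,"ty": 0.545,"tz": -0.15,"yaw": 0.977,"aperture": 0}]'
python3 - <<'E'
from h import *
s,M=tool(); print(s["position"],s["ft_force"],s["grip_width"])
c,im,d=grab("wrist"); P=pts(c,d); cv2.imwrite("pics/w3.png",im[:,:,::-1])
g=s["position"]+M[:,2]*.1635
print("M",M.round(3).tolist())
# bar points in tool frame
Q=(P-s["position"])@M
m=(d>0)&(abs(Q[...,1])<.02)&(Q[...,2]>.14)&(Q[...,2]<.19)&(Q[...,0]<.06)&(Q[...,0]>-.2); q=Q[m]; print(m.sum(),q[:,0].min(),q[:,0].max(),cv2.fitLine(q[:,:2].astype(np.float32),2,0,.01,.01).ravel(), np.median(q[:,2]))
for n in("side","top"):
    c,im,d=grab(n); cv2.imwrite(f"pics/{n}1.png",im[:,:,::-1]); P=pts(c,d)
    Q=(P-s["position"])@M
    m=(d>0)&(abs(Q[...,1])<.02)&(Q[...,2]>.145)&(Q[...,2]<.18)&(Q[...,0]<-.045)&(Q[...,0]>-.2); q=Q[m]; print(n,m.sum())
    if m.sum()>10:
        print(q[:,0].min(),q[:,0].max(),[(round(x,3),q[abs(q[:,0]-x)<.008].mean(0).round(4).tolist(),q[abs(q[:,0]-x)<.008].min(0).round(4).tolist()) for x in(-.06,-.1,-.14)])
a=np.radians(-49.5); dirn=np.array([np.cos(a),np.sin(a)]); t=np.array([.5486,.2005])-.19*dirn
print(delta([*t,.36],130.5))
E
```

```text
time: 6.1
position: [0.4214, 0.3518, 0.3584]
tool_rot: [-1.3, -2.857, -0.005]
ft_force: [-0.4, 0.4, -2.1]
grip_width: 0.228
grip_force: 40.0
[0.42144482 0.35178571 0.35836688] [-0.39033951  0.38628757 -2.0810016 ] 0.22752223920494896
M [[-0.657, 0.754, -0.002], [0.754, 0.657, 0.004], [0.004, 0.001, -1.0]]
6044 -0.02108056538562052 0.03879470738065917 [ 9.9995893e-01 -9.0633221e-03  1.4274631e-02  5.6884217e-04] 0.15462453923964792
side 81
-0.16441440240635558 -0.046188531354480006 [(-0.06, [-0.0598, -0.0034, 0.1593], [-0.0666, -0.0081, 0.1558]), (-0.1, [-0.099, -0.0046, 0.1591], [-0.1072, -0.0086, 0.1537]), (-0.14, [-0.1393, -0.003, 0.1594], [-0.1469, -0.0073, 0.1541])]
top 163
-0.16754483895284691 -0.0451288915178187 [(-0.06, [-0.0596, -0.0044, 0.159], [-0.0675, -0.0096, 0.1534]), (-0.1, [-0.1004, -0.0042, 0.1593], [-0.1068, -0.0086, 0.1531]), (-0.14, [-0.1398, -0.0038, 0.1593], [-0.1475, -0.0084, 0.1536])]
[array([ 0.0001,  0.0007, -0.0019]), 'yaw', np.float64(130.53), 'J7', np.float64(-0.04), 'turn', np.float64(0.0005)]
```

```bash
cat > bar.py <<'E'
from h import *
def bar(names=("side","top"),lo=-.15):
    s,M=tool()
    for n in names:
        c,im,d=grab(n); P=pts(c,d); Q=(P-s["position"])@M; oc=(c[4]-s["position"])@M
        m=(d>0)&(abs(Q[...,1])<.02)&(Q[...,2]>.145)&(Q[...,2]<.18)&(Q[...,0]<-.05)&(Q[...,0]>lo); q=Q[m]
        x0=Q[(d>0)&(abs(Q[...,1])<.012)&(abs(Q[...,2]-.163)<.012)][:,0].min()
        # circle centre fit in yz, r=6mm, linear drift in x
        from scipy.optimize import least_squares
        f=lambda p:np.hypot(q[:,1]-p[0]-p[1]*(q[:,0]+.1),q[:,2]-p[2]-p[3]*(q[:,0]+.1))-.006
        v=oc[1:]-[0,.163]; v=v/np.hypot(*v)
        y0=q.mean(0)[1:]-v*.004
        r=least_squares(f,[y0[0],0,y0[1],0],loss="soft_l1",f_scale=.001)
        print(n,len(q),"tip x",round(x0,4),"y,z at x=-.1",r.x[[0,2]].round(4),"slopes",r.x[[1,3]].round(3),"rms",np.std(r.fun).round(4))
E
python3 - <<'E'
from bar import *
bar(); s,M=tool(); print(s["position"],delta([.425,.345,.2935],130.5))
E
```

```text
side 66 tip x -0.1625 y,z at x=-.1 [0.0022 0.1608] slopes [-0.002 -0.031] rms 0.0018
top 127 tip x -0.1616 y,z at x=-.1 [-0.0005  0.1625] slopes [-0.007 -0.008] rms 0.0017
[0.42547542 0.34300015 0.35847329] [array([0.0019, 0.001 , 0.065 ]), 'yaw', np.float64(130.35), 'J7', np.float64(-0.04), 'turn', np.float64(-0.0027)]
```

```bash
python3 -m inch '[{"ty": 0.001,"tz": 0.04,"aperture": 0},{"ty": 0.001,"tz": 0.066,"aperture": 0},{"ty": 0.001,"tz": 0.066,"aperture": 0},{"tx": -0.015,"ty": 0.001,"tz": 0.066,"aperture": 0},{"tx": -0.015,"ty": 0.001,"tz": 0.066,"aperture": 0},{"tx": -0.015,"ty": 0.001,"tz": 0.066,"aperture": 0}]'
python3 - <<'E'
from bar import *
bar(); s,M=tool(); print(s["ft_force"],s["position"],delta([.425,.345,.292],130.5))
tip=s["position"]+M@[-.161,.0005,.162]; print("tip",tip, "across",(tip[:2]-[.5486,.2005])@M[:2,1])
c,im,d=grab("side"); u,v=map(int,proj(c,[.53,.22,.13])); k=im[v-40:v+40,u-50:u+50]; a=cv2.resize(k,(500,400),interpolation=2)
cv2.imwrite("pics/ins.png",a[:,:,::-1])
E
```

```text
time: 6.95
position: [0.4365, 0.3335, 0.2947]
tool_rot: [1.318, 2.85, 0.005]
ft_force: [0.4, 0.1, -1.5]
grip_width: 0.229
grip_force: 40.0
side 62 tip x -0.1804 y,z at x=-.1 [0.0015 0.1619] slopes [-0.029  0.003] rms 0.0022
top 115 tip x -0.1778 y,z at x=-.1 [-0.0002  0.1632] slopes [-0.012 -0.018] rms 0.0021
[-0.65681251  1.02167941 -1.6072499 ] [0.43555339 0.33429052 0.29411792] [array([ 0.015 , -0.0011,  0.0021]), 'yaw', np.float64(130.48), 'J7', np.float64(-0.01), 'turn', np.float64(-0.0004)]
tip [0.5407163  0.21241313 0.1320935 ] across 0.001735985880640379
```

View pics/ins.png

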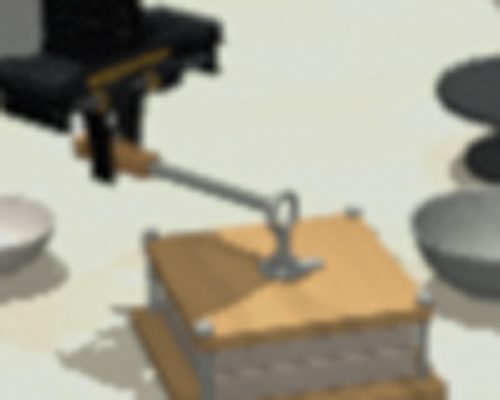

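The picture shows the tip just in front of the loop at (275,205), level and centred. Pushing it through.

```bash
python3 -m inch '[{"ty": -0.001,"tz": 0.001,"aperture": 0},{"tx": -0.01,"ty": -0.001,"tz": 0.001,"aperture": 0},{"tx": -0.02,"ty": -0.001,"tz": 0.001,"aperture": 0},{"tx": -0.03,"ty": -0.001,"tz": 0.001,"aperture": 0},{"tx": -0.03,"ty": -0.001,"tz": 0.001,"aperture": 0}]'; python3 -m inch '[{"tx": -0.015,"aperture": 0},{"tx": -0.03,"aperture": 0},{"tx": -0.045,"aperture": 0},{"tx": -0.05,"aperture": 0},{"tx": -0.05,"aperture": 0}]'
cat >> bar.py <<'E'
B=np.array([.5486,.2005])
def plan(th,r=.095):
    "target TCP for bar direction th (deg) at radius r"
    a=np.radians(th); return delta([*(B-r*np.array([np.cos(a),np.sin(a)])),.2925],th+180)
E
python3 - <<'E'
from bar import *
s,M=tool(); print(s["ft_force"],s["torque"],s["position"],plan(-49.5),s["joint_positions"].round(2))
E
```

```text
time: 7.6
position: [0.4555, 0.3085, 0.2917]
tool_rot: [1.32, 2.85, -0.001]
ft_force: [-0.1, -0.1, -1.6]
grip_width: 0.227
grip_force: 40.0
time: 8.1
position: [0.4873, 0.2713, 0.2917]
tool_rot: [1.319, 2.851, -0.0]
ft_force: [-0.9, 0.6, -1.1]
grip_width: 0.226
grip_force: 40.0
[-0.94173745  0.6037134  -1.10762516] [ 0.04312329  0.02320357 -0.02685654] [0.48727605 0.27133452 0.2917122 ] [array([ 0.0013,  0.0006, -0.0008]), 'yaw', np.float64(130.36), 'J7', np.float64(0.14), 'turn', np.float64(-0.0025)] [-0.52  0.21 -0.04  1.82  0.01  1.11  0.14]
```

```bash
python3 -m inch '[{"ty": 0.01,"yaw": 0.1,"aperture": 0},{"tx": -0.002,"ty": 0.019,"yaw": 0.2,"aperture": 0},{"tx": -0.004,"ty": 0.028,"yaw": 0.3,"aperture": 0},{"tx": -0.007,"ty": 0.037,"yaw": 0.4,"aperture": 0},{"tx": -0.012,"ty": 0.046,"yaw": 0.5,"aperture": 0},{"tx": -0.017,"ty": 0.054,"yaw": 0.6,"aperture": 0},{"tx": -0.022,"ty": 0.061,"yaw": 0.7,"aperture": 0},{"tx": -0.029,"ty": 0.068,"yaw": 0.8,"aperture": 0},{"tx": -0.036,"ty": 0.074,"yaw": 0.9,"aperture": 0},{"tx": -0.044,"ty": 0.08,"yaw": 1.0,"aperture": 0},{"tx": -0.052,"ty": 0.085,"yaw": 1.1,"aperture": 0},{"tx": -0.061,"ty": 0.089,"yaw": 1.2,"aperture": 0},{"tx": -0.061,"ty": 0.089,"yaw": 1.2,"aperture": 0}]'
cat >> bar.py <<'E'
def look():
    "loop + tab from the top and side cameras' depth"
    for n in("top","side"):
        c,im,d=grab(n); P=pts(c,d); D=np.hypot(*(P[...,:2]-B).transpose(2,0,1))
        for lo,hi,t in((.1385,.153,"looptop"),):
            m=(D<.022)&(P[...,2]>lo)&(P[...,2]<hi)&(d>0); q=P[m][:,:2]
            if len(q)>4: v=np.linalg.svd(q-q.mean(0))[2][0]; print(n,t,len(q),"bolt x axis deg",round((np.degrees(np.arctan2(v[1],v[0]))+90)%180,1))
    return im
E
python3 - <<'E'
from bar import *
s,M=tool(); print(s["ft_force"],s["torque"],s["position"],plan(-49.5-68.75),s["joint_positions"].round(2))
look()
E
```

```text
time: 9.4
position: [0.5936, 0.2849, 0.2915]
tool_rot: [-2.696, -1.61, 0.0]
ft_force: [-2.1, 0.8, -0.6]
grip_width: 0.225
grip_force: 40.0
[-2.05439965  0.84688482 -0.58448641] [ 0.22765106  0.47824467 -0.11568011] [0.59359296 0.28485692 0.29154243] [array([-0.0006,  0.0003, -0.001 ]), 'yaw', np.float64(61.7), 'J7', np.float64(-0.94), 'turn', np.float64(-0.0009)] [-0.6   0.41  0.15  1.57 -0.07  1.17 -0.94]
top looptop 21 bolt x axis deg 110.9
side looptop 16 bolt x axis deg 101.5
```

```bash
python3 -m inch '[{"ty": 0.01,"yaw": 0.1,"aperture": 0},{"tx": -0.002,"ty": 0.019,"yaw": 0.2,"aperture": 0},{"tx": -0.004,"ty": 0.028,"yaw": 0.3,"aperture": 0},{"tx": -0.007,"ty": 0.037,"yaw": 0.4,"aperture": 0},{"tx": -0.012,"ty": 0.046,"yaw": 0.5,"aperture": 0},{"tx": -0.017,"ty": 0.054,"yaw": 0.6,"aperture": 0},{"tx": -0.022,"ty": 0.061,"yaw": 0.7,"aperture": 0},{"tx": -0.029,"ty": 0.068,"yaw": 0.8,"aperture": 0},{"tx": -0.036,"ty": 0.074,"yaw": 0.9,"aperture": 0},{"tx": -0.044,"ty": 0.08,"yaw": 1.0,"aperture": 0},{"tx": -0.052,"ty": 0.085,"yaw": 1.1,"aperture": 0},{"tx": -0.056,"ty": 0.087,"yaw": 1.15,"aperture": 0},{"tx": -0.056,"ty": 0.087,"yaw": 1.15,"aperture": 0}]'
cat >> bar.py <<'E'
def tab(n="side",show=True):
    c,im,d=grab(n); u,v=map(int,proj(c,[*B,.09])); k=im[v-16:v+16,u-24:u+24]; return c,im,(u,v)
E
python3 - <<'E'
from bar import *
s,M=tool(); print(s["ft_force"],s["torque"],s["position"],plan(-49.5-68.75-65.9),s["joint_positions"].round(2))
im=look()
z0=np.load("side0.npz")["im"]; c=cam("side"); u,v=map(int,proj(c,[*B,.1])); print(u,v)
c2=cam("top"); it,_=ctrl.get_image("top"); t0=np.load("top0.npz")["im"]; a,b=map(int,proj(c2,[*B,.09])); print(a,b)
K=lambda i,u,v:cv2.resize(i[v-20:v+20,u-25:u+25],(375,300),interpolation=2)
cv2.imwrite("pics/cmp.png",np.vstack([np.hstack([K(z0,u,v),K(im,u,v)]),np.hstack([K(t0,a,b),K(it,a,b)])])[:,:,::-1])
c,w,d=grab("wrist"); print("tab in wrist px",proj(c,[.577,.204,.086]))
E
```

```text
time: 10.8
position: [0.6435, 0.1939, 0.292]
tool_rot: [-3.139, 0.111, -0.0]
ft_force: [0.3, 1.1, -0.8]
grip_width: 0.228
grip_force: 40.0
[ 0.34261489  1.10092222 -0.8077826 ] [ 0.27634123  0.09529807 -0.10427789] [0.64345076 0.19392948 0.29195498] [array([-0.0001,  0.0003, -0.0005]), 'yaw', np.float64(-4.05), 'J7', np.float64(-1.85), 'turn', np.float64(0.0018)] [-0.62  0.45  0.38  1.54 -0.18  1.18 -1.85]
top looptop 23 bolt x axis deg 43.9
side looptop 16 bolt x axis deg 39.3
306 163
232 202
tab in wrist px (np.float64(313.0806528462706), np.float64(339.12139895379164))
```

View pics/cmp.png

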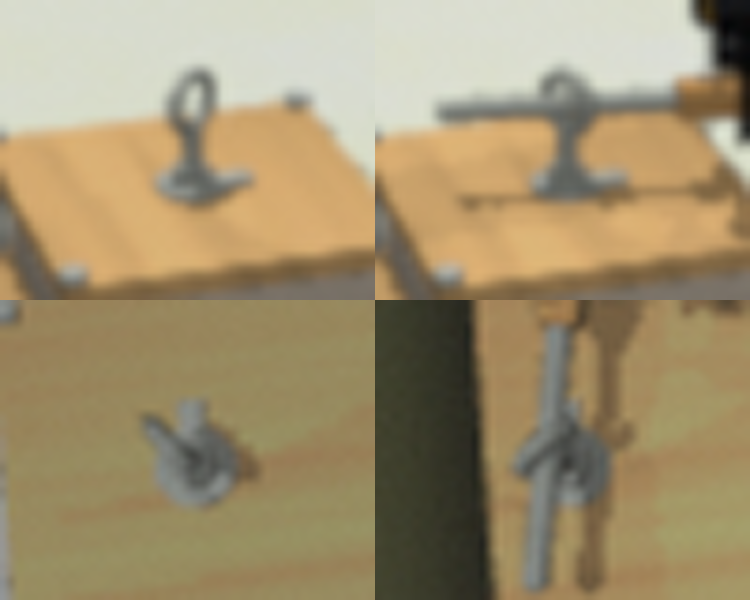

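The picture shows the bolt turned to about 41° and the tab still in place. I'll go on in small steps and watch the moment about the bolt.

```bash
cat > t.py <<'E'
from bar import *
s,M=tool(); p=s["position"][:2]-B; F=s["ft_force"]; y=np.degrees(np.arctan2(M[1,0],M[0,0]))
print("t",round(s["time"],2),"yaw",y.round(2),"r",np.hypot(*p).round(4),"az",np.degrees(np.arctan2(p[1],p[0])).round(2),"Tb",(s["torque"][2]+p[0]*F[1]-p[1]*F[0]).round(3),"tz",s["torque"][2].round(3),"F",F.round(1),"J7",s["joint_positions"][6].round(2))
E
python3 t.py
python3 -m inch '[{"ty": 0.005,"yaw": 0.05,"aperture": 0},{"ty": 0.01,"yaw": 0.1,"aperture": 0},{"tx": -0.001,"ty": 0.014,"yaw": 0.15,"aperture": 0},{"tx": -0.001,"ty": 0.014,"yaw": 0.15,"aperture": 0}]' >/dev/null; python3 t.py
python3 -m inch '[{"ty": 0.005,"yaw": 0.05,"aperture": 0},{"ty": 0.005,"yaw": 0.05,"aperture": 0}]' >/dev/null; python3 t.py
python3 -m inch '[{"ty": 0.005,"yaw": 0.05,"aperture": 0},{"ty": 0.005,"yaw": 0.05,"aperture": 0}]' >/dev/null; python3 t.py
```

```text
t 11.0 yaw -3.99 r 0.0951 az -3.73 Tb 0.088 tz -0.033 F [-1.4  1.4 -0.8] J7 -1.85
t 11.4 yaw -12.7 r 0.0952 az -12.6 Tb 0.022 tz -0.104 F [-0.6  1.5 -0.6] J7 -1.97
t 11.6 yaw -15.54 r 0.0954 az -15.52 Tb 0.088 tz -0.097 F [-0.9  2.3 -1.2] J7 -2.01
t 11.8 yaw -18.38 r 0.0954 az -18.41 Tb 0.127 tz -0.123 F [-0.2  2.8 -0.8] J7 -2.05
```

```bash
python3 -m inch '[{"ty": 0.003,"yaw": 0.03,"aperture": 0},{"ty": 0.003,"yaw": 0.03,"aperture": 0}]' >/dev/null; python3 t.py
python3 -m inch '[{"ty": 0.003,"yaw": 0.03,"aperture": 0},{"ty": 0.003,"yaw": 0.03,"aperture": 0}]' >/dev/null; python3 t.py
python3 -m inch '[{"ty": 0.003,"yaw": 0.03,"aperture": 0},{"ty": 0.003,"yaw": 0.03,"aperture": 0}]' >/dev/null; python3 t.py
```

```text
t 12.0 yaw -20.14 r 0.0955 az -20.1 Tb 0.286 tz 0.012 F [-0.7  3.3 -0.7] J7 -2.08
t 12.2 yaw -21.92 r 0.0955 az -21.97 Tb 0.219 tz -0.029 F [-0.7  3.1 -1.3] J7 -2.1
t 12.4 yaw -23.69 r 0.0956 az -23.86 Tb 0.383 tz 0.001 F [-1.   4.8 -0.4] J7 -2.13
```

Run:
```python
from bar import *
look()
```

```text
top looptop 6 bolt x axis deg 20.6
side looptop 13 bolt x axis deg 24.7
```

```bash
python3 -m inch '[{"aperture": 0}]' >/dev/null; python3 t.py;python3 -m inch '[{"aperture": 0}]' >/dev/null; python3 t.py
python3 -m inch '[{"ty": 0.003,"yaw": 0.03,"aperture": 0},{"ty": 0.003,"yaw": 0.03,"aperture": 0}]' >/dev/null; python3 t.py
python3 -m inch '[{"aperture": 0}]' >/dev/null; python3 t.py
python3 -m inch '[{"ty": 0.003,"yaw": 0.03,"aperture": 0},{"ty": 0.003,"yaw": 0.03,"aperture": 0}]' >/dev/null; python3 t.py
python3 -m inch '[{"aperture": 0}]' >/dev/null; python3 t.py
python3 - <<'E'
from bar import *
# tab search in side view: difference of mean of 4 frames vs start
c=cam("side"); a=np.mean([ctrl.get_image("side")[0].astype(float) for _ in range(3)],0)
z0=np.load("side0.npz")["im"].astype(float)
for p in([.577,.204,.086],[.577,.200,.086],[.573,.203,.086]): print(np.round(proj(c,p),1))
u,v=map(int,proj(c,[.577,.204,.086]))
for i in range(v-3,v+4): print(i,z0[i,u-8:u+8].sum(-1).astype(int)//3, (a[i,u-8:u+8].sum(-1)//3).astype(int))
E
```

```text
t 12.6 yaw -23.59 r 0.0956 az -23.73 Tb 0.32 tz -0.04 F [-1.1  4.6 -0.8] J7 -2.13
t 12.7 yaw -23.6 r 0.0956 az -23.74 Tb 0.203 tz -0.143 F [-0.8  4.3 -1.1] J7 -2.13
t 12.9 yaw -25.42 r 0.0957 az -25.76 Tb 0.294 tz -0.13 F [-1.   5.4 -0.6] J7 -2.15
t 13.0 yaw -25.36 r 0.0957 az -25.65 Tb 0.226 tz -0.124 F [-1.1  4.6 -0.2] J7 -2.15
t 13.2 yaw -27.13 r 0.0958 az -27.53 Tb 0.308 tz -0.093 F [-1.6  5.5 -0.9] J7 -2.18
t 13.3 yaw -27.07 r 0.0957 az -27.4 Tb 0.284 tz -0.127 F [-2.   5.8 -0.8] J7 -2.18
[313.6 166.2]
[313.8 166.7]
[312.6 166.4]
163 [124 102 111 142 162 164 162 162 163 163 163 162 161 160 160 160] [130 105 111 144 165 167 164 164 164 165 164 164 163 162 161 161]
164 [125 102 109 139 159 164 164 164 164 164 163 163 162 162 162 160] [123 103 109 137 160 166 163 159 158 159 159 158 157 156 156 155]
165 [120 104 104 123 143 163 168 166 164 164 165 165 164 163 162 161] [106  97  99 116 137 158 161 157 157 157 157 156 155 155 154 154]
166 [103  97  96 107 130 156 163 158 154 154 162 165 166 164 164 162] [ 98  94  94 100 124 157 161 153 150 152 156 157 156 156 155 154]
167 [110 108 101 100 110 124 127 126 130 141 160 166 166 166 165 163] [ 97  98  95  94 114 145 144 137 134 140 153 158 158 158 157 156]
168 [137 130 111 101 100 103 110 130 148 156 163 166 165 166 166 166] [ 98 101  99  96 101 115 122 137 140 141 147 151 153 157 158 157]
169 [125 116 104 101 104 117 133 156 165 165 165 166 166 166 167 167] [111 116 115 110 106 103 110 126 127 120 118 120 129 146 151 151]
```

The moment has levelled off, so the bolt is about home. I'll swing the bar back into line and draw it out, then measure the tab with the wrist camera.

```bash
python3 -m inch '[{"tx": -0.001,"ty": -0.014,"yaw": -0.15,"aperture": 0},{"tx": -0.004,"ty": -0.028,"yaw": -0.3,"aperture": 0},{"tx": -0.01,"ty": -0.042,"yaw": -0.45,"aperture": 0},{"tx": -0.017,"ty": -0.054,"yaw": -0.6,"aperture": 0},{"tx": -0.026,"ty": -0.065,"yaw": -0.75,"aperture": 0},{"tx": -0.026,"ty": -0.065,"yaw": -0.75,"aperture": 0}]' >/dev/null; python3 t.py
python3 - <<'E'
from bar import *
look()
E
```

```text
t 14.05 yaw 16.05 r 0.095 az 15.98 Tb -0.03 tz -0.021 F [ 0.8  0.1 -2.6] J7 -1.57
top looptop 20 bolt x axis deg 17.9
side looptop 12 bolt x axis deg 21.5
```

```bash
python3 -m inch '[{"tx": 0.02,"aperture": 0},{"tx": 0.04,"aperture": 0},{"tx": 0.06,"aperture": 0},{"tx": 0.08,"aperture": 0},{"tx": 0.1,"aperture": 0},{"tx": 0.12,"aperture": 0},{"tx": 0.12,"aperture": 0}]' ; python3 -m inch '[{"tz": -0.05,"aperture": 0},{"tz": -0.1,"aperture": 0},{"tx": -0.05,"tz": -0.112,"aperture": 0},{"tx": -0.1,"tz": -0.112,"aperture": 0},{"tx": -0.15,"tz": -0.112,"aperture": 0},{"tx": -0.2,"tz": -0.112,"aperture": 0},{"tx": -0.25,"tz": -0.112,"aperture": 0},{"tx": -0.295,"tz": -0.112,"aperture": 0},{"tx": -0.295,"tz": -0.112,"aperture": 0},{"tx": -0.295,"tz": -0.112,"aperture": 0},{"tx": -0.295,"tz": -0.112,"aperture": 0}]'
cat >> bar.py <<'E'
import pickle
def tabang(c,im,d):
    P=pts(c,d); hsv=cv2.cvtColor(im,cv2.COLOR_RGB2HSV); D=np.hypot(P[...,0]-B[0],P[...,1]-B[1])
    e=P[(D<.025)&(P[...,2]>.12)&(P[...,2]<.152)&(d>0)][:,:2]; (cx,cy),_,_=cv2.minAreaRect((e*1000).astype(np.float32)); v=np.linalg.svd(e-e.mean(0))[2][0]
    ce=np.array([cx,cy])/1000
    f,ux,uy,Rc,o=c; v_,u_=np.mgrid[0:400,0:640]; ray=np.stack([(u_-ux)/f,(v_-uy)/f,np.ones((400,640))],-1)@Rc.T
    X=o+ray*((.086-o[2])/ray[...,2])[...,None]; r=np.hypot(X[...,0]-ce[0],X[...,1]-ce[1])
    for sat in(50,60,70):
        m=((r<.034)&(r>.0205)&(hsv[...,1]<sat)&(hsv[...,2]>90)&(P[...,2]<.092)).astype(np.uint8)
        n,l,s,_=cv2.connectedComponentsWithStats(m); i=1+s[1:,4].argmax(); p=X[l==i][:,:2]
        print("ctr",ce.round(4),"bolt x",round((np.degrees(np.arctan2(v[1],v[0]))+90)%180,1),"tab",s[i],p.mean(0).round(4),np.degrees(np.arctan2(*(p.mean(0)-ce)[::-1])).round(2),r[l==i].max().round(4))
E
python3 - <<'E'
from bar import *
z=np.load("w1.npz"); tabang(pickle.load(open("w1.pkl","rb")),z["im"],z["d"])
c,im,d=grab("wrist"); np.savez("w4.npz",im=im,d=d); pickle.dump(c,open("w4.pkl","wb")); tabang(c,im,d)
i1=z["im"]; cv2.imwrite("pics/tabs.png",np.hstack([cv2.resize(i1[60:150,280:370],(360,360)),cv2.resize(im[60:150,270:360],(360,360))])[:,:,::-1])
E
```

```text
time: 14.85
position: [0.7577, 0.2562, 0.2907]
tool_rot: [3.109, 0.426, 0.002]
ft_force: [-0.2, -0.3, -0.9]
grip_width: 0.227
grip_force: 40.0
time: 15.95
position: [0.4725, 0.177, 0.4043]
tool_rot: [-3.112, -0.431, -0.003]
ft_force: [0.1, 0.3, -1.5]
grip_width: 0.223
grip_force: 40.0
ctr [0.5485 0.2006] bolt x 130.6 tab [330 114  18  19 186] [0.5739 0.2034] 6.35 0.0313
ctr [0.5485 0.2006] bolt x 130.6 tab [330 114  18  19 196] [0.574  0.2035] 6.53 0.0313
ctr [0.5485 0.2006] bolt x 130.6 tab [329 114  19  19 198] [0.5739 0.2034] 6.39 0.0313
ctr [0.5488 0.2009] bolt x 19.8 tab [318  53  18  18 211] [0.5744 0.2007] -0.49 0.0312
ctr [0.5488 0.2009] bolt x 19.8 tab [318  53  18  18 216] [0.5744 0.2006] -0.68 0.0312
ctr [0.5488 0.2009] bolt x 19.8 tab [318  53  18  19 223] [0.5744 0.2006] -0.59 0.0312
```

View pics/tabs.png

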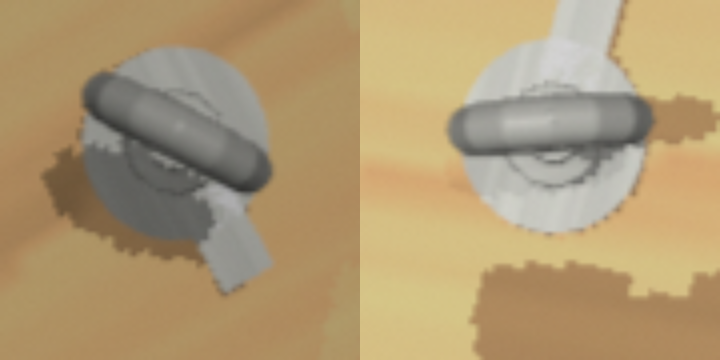

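Picture: the tab has turned clockwise relative to the start. Measured, it moved 7.1°, or about 3.5 mm, with the loop 20° off the tab: snug, within limits. Now I return the bar.

Run:
```python
from bar import *
s,M=tool(); print(s["position"],s["joint_positions"].round(2),delta([.4961,-.1955,.404],-173.51))
```

```text
[0.47280912 0.17735741 0.40413664] [-0.71  0.    0.3   1.82 -0.    1.32 -1.7 ] [array([-7.910e-02,  3.651e-01,  2.000e-04]), 'yaw', np.float64(15.8), 'J7', np.float64(-1.7), 'turn', np.float64(-2.9791)]
```

```bash
python3 -m inch '[{"ty": 0.04,"yaw": -0.15,"aperture": 0},{"tx": -0.01,"ty": 0.08,"yaw": -0.3,"aperture": 0},{"tx": -0.02,"ty": 0.12,"yaw": -0.45,"aperture": 0},{"tx": -0.03,"ty": 0.16,"yaw": -0.6,"aperture": 0},{"tx": -0.04,"ty": 0.2,"yaw": -0.75,"aperture": 0},{"tx": -0.05,"ty": 0.24,"yaw": -0.9,"aperture": 0},{"tx": -0.06,"ty": 0.28,"yaw": -1.05,"aperture": 0},{"tx": -0.07,"ty": 0.32,"yaw": -1.2,"aperture": 0},{"tx": -0.079,"ty": 0.365,"yaw": -1.35,"aperture": 0},{"tx": -0.079,"ty": 0.365,"yaw": -1.5,"aperture": 0},{"tx": -0.079,"ty": 0.365,"yaw": -1.65,"aperture": 0},{"tx": -0.079,"ty": 0.365,"yaw": -1.8,"aperture": 0},{"tx": -0.079,"ty": 0.365,"yaw": -1.95,"aperture": 0},{"tx": -0.079,"ty": 0.365,"yaw": -2.1,"aperture": 0},{"tx": -0.079,"ty": 0.365,"yaw": -2.25,"aperture": 0},{"tx": -0.079,"ty": 0.365,"yaw": -2.4,"aperture": 0},{"tx": -0.079,"ty": 0.365,"yaw": -2.55,"aperture": 0},{"tx": -0.079,"ty": 0.365,"yaw": -2.7,"aperture": 0},{"tx": -0.079,"ty": 0.365,"yaw": -2.85,"aperture": 0},{"tx": -0.079,"ty": 0.365,"yaw": -2.979,"aperture": 0}]'
python3 -m inch '[{"aperture": 0},{"aperture": 0},{"aperture": 0}]'
python3 - <<'E'
from bar import *
s,M=tool(); print(s["position"],delta([.4961,-.1955,.2087],-173.51))
bar()
c,im,d=grab("wrist"); P=pts(c,d); Q=(P-s["position"])@M
m=(d>0)&(abs(Q[...,1])<.02)&(Q[...,2]>.145)&(Q[...,2]<.165)&(Q[...,0]<.06)&(Q[...,0]>0.011); q=Q[m]; print("handle",m.sum(),q[:,0].max(),np.percentile(q[:,1],[2,98]),np.median(q[:,2]),cv2.fitLine(q[:,:2].astype(np.float32),2,0,.01,.01).ravel())
E
```

```text
time: 18.0
position: [0.4968, -0.1955, 0.4036]
tool_rot: [0.028, -3.141, 0.003]
ft_force: [-0.1, -0.5, -1.9]
grip_width: 0.224
grip_force: 40.0
time: 18.3
position: [0.4963, -0.1951, 0.4036]
tool_rot: [0.015, -3.141, 0.001]
ft_force: [-0.6, -0.5, -1.8]
grip_width: 0.222
grip_force: 40.0
[ 0.49626226 -0.19506806  0.40360778] [array([ 1.000e-04, -3.000e-04,  1.949e-01]), 'yaw', np.float64(-179.44), 'J7', np.float64(1.95), 'turn', np.float64(-0.1035)]
side 148 tip x -0.1607 y,z at x=-.1 [0.002  0.1618] slopes [-0.005 -0.001] rms 0.0015bar.py:12: RuntimeWarning: Mean of empty slice.
  y0=q.mean(0)[1:]-v*.004
  ret = um.true_divide(
Traceback (most recent call last):
  File "bar.py", line 13, in bar
    r=least_squares(f,[y0[0],0,y0[1],0],loss="soft_l1",f_scale=.001)
ValueError: Initial guess is outside of provided bounds
```

```bash
python3 -m inch '[{"yaw": -0.1,"aperture": 0},{"tz": 0.05,"yaw": -0.103,"aperture": 0},{"tz": 0.1,"yaw": -0.103,"aperture": 0},{"tz": 0.13,"yaw": -0.103,"aperture": 0},{"tz": 0.15,"yaw": -0.103,"aperture": 0},{"tz": 0.15,"yaw": -0.103,"aperture": 0},{"tz": 0.15,"yaw": -0.103,"aperture": 0}]'
python3 - <<'E'
from bar import *
s,M=tool(); print(s["position"],s["ft_force"],delta([.4961,-.1955,.2087],-173.51))
bar(("side",))
E
```

```text
time: 19.1
position: [0.4963, -0.195, 0.2543]
tool_rot: [-0.181, 3.136, -0.001]
ft_force: [-0.7, -0.2, -1.3]
grip_width: 0.23
grip_force: 40.0
[ 0.49627475 -0.19499681  0.25426756] [-0.65150134 -0.17410528 -1.31869727] [array([ 0.0002, -0.0005,  0.0456]), 'yaw', np.float64(-173.41), 'J7', np.float64(2.15), 'turn', np.float64(0.0018)]
side 99 tip x -0.1589 y,z at x=-.1 [0.0017 0.1618] slopes [-0.016 -0.012] rms 0.0016
```

Lower to the seat, release, and rise.

```bash
python3 -m inch '[{"tz": 0.02,"aperture": 0},{"tz": 0.035,"aperture": 0},{"tz": 0.042,"aperture": 0},{"tz": 0.045,"aperture": 0},{"tz": 0.045,"aperture": 0},{"tz": 0.045,"aperture": 0}]'; python3 -m inch '[{"aperture": 0.25},{"aperture": 0.3},{"aperture": 0.4},{"aperture": 0.6},{"aperture": 0.8},{"aperture": 0.9},{"aperture": 0.9},{"aperture": 0.9},{"aperture": 0.9},{"aperture": 0.9},{"aperture": 0.9},{"aperture": 0.9}]'
```

```text
time: 19.75
position: [0.4963, -0.195, 0.2093]
tool_rot: [-0.181, 3.135, -0.001]
ft_force: [-0.2, -0.5, -0.6]
grip_width: 0.225
grip_force: 40.0
time: 20.95
position: [0.496, -0.1948, 0.2088]
tool_rot: [-0.182, 3.136, 0.0]
ft_force: [-0.2, -0.0, -0.5]
grip_width: 0.901
grip_force: 0.0
```

```bash
python3 -m inch '[{"tz": -0.04,"aperture": 0.9},{"tz": -0.08,"aperture": 0.9},{"tz": -0.12,"aperture": 0.9},{"tx": -0.03,"tz": -0.16,"aperture": 0.9},{"tx": -0.051,"ty": 0.003,"tz": -0.195,"aperture": 0.9},{"tx": -0.051,"ty": 0.003,"tz": -0.195,"aperture": 0.9},{"tx": -0.051,"ty": 0.003,"tz": -0.195,"aperture": 0.9},{"tx": -0.051,"ty": 0.003,"tz": -0.195,"aperture": 0.9}]'
python3 - <<'E'
from h import *
c,im,d=grab("wrist"); P=pts(c,d); cv2.imwrite("pics/w5.png",im[:,:,::-1])
a=np.radians(6.5); ex=np.array([np.cos(a),np.sin(a)]); ey=np.array([-ex[1],ex[0]])
L=(P[...,:2]-[.497,-.194])@ex; W=(P[...,:2]-[.497,-.194])@ey
m=(d>0)&(P[...,2]>.0505)&(P[...,2]<.06)&(abs(W)<.03)&(abs(L)<.06); q=P[m]; print(m.sum(),np.median(q[:,2]),cv2.minAreaRect((q[:,:2]*1000).astype(np.float32)))
print("L",np.percentile(L[m],[0,1,99,100]),"W",np.percentile(W[m],[0,1,99,100])); print(ctrl.get_state()["ft_force"])
E
```

```text
time: 21.75
position: [0.5453, -0.1862, 0.4023]
tool_rot: [0.18, -3.134, -0.001]
ft_force: [-0.8, -0.3, 0.0]
grip_width: 0.903
grip_force: 0.0
1919 0.05418305826149261 ((507.1462097167969, -194.49900817871094), (98.12059783935547, 19.33161735534668), 6.771511077880859)
L [-0.03906413 -0.03802763  0.0473994   0.05907949] W [-0.01136399 -0.01114376  0.00803951  0.00816198]
[ 0.06404879 -0.13936105 -0.04616402]
```

View pics/w5.png

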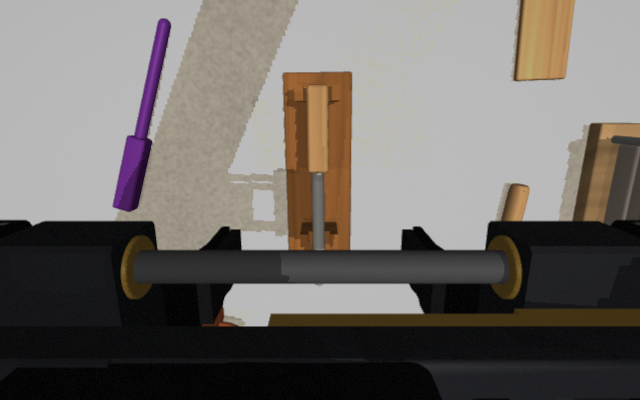

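The bar lies in its rest, handle at (317,128), within 1 mm of where it was. Handing in.

```bash
python3 -c "
from bench import ctrl
print(ctrl.close_job())"
```

```text
the job is handed in; nothing more can be done
None
```

The job is handed in: the bolt is snug, with the washer's tab moved about 3.5 mm (wrist-camera measurement, good to about 1 mm), and the bar is back in its rest within about 1 mm of where it lay; no verdict was returned.

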